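Load the index fixture and hold its plunger out

ROBOT

A 7-joint arm with a two-finger parallel gripper is mounted at the origin on a cart in front of the work surface, level with it; the furniture and walls round the work are solid. World frame = base frame: x ahead of the robot, y to its left, z up, the work surface at z = 0. Lengths are in m, angles in rad, forces in N, time in s.
With the tool pointing down it reaches from about 0.4 to 0.75 m from the base axis. Payload 19.5 kg.
Tool frame: the origin (TCP) lies between the finger pads; the fingertips stand 22 mm ahead of it and the grasp point (between the pads) lies 3 mm ahead of it; z points along the fingers, y is the direction in which the jaws open and shut (so a half turn about z gives the same grasp; the last joint's range is limited). The gripper opens to 85 mm and grips with 20 to 120 N. Pads are 22 mm wide; open, the fingers measure 114 mm over their backs; the gripper's body (76 mm by 85 mm) begins 54 mm behind the grasp point. The pads swing forward as they close: fully open they stand 13 mm farther back than shut.
Start: joints at [1.095, 0.707, -0.028, 1.485, 0.022, 0.951, -0.075], TCP at [0.242, -0.522, 0.253] pointing down, gripper open.
Joint ranges: [-2.71, 2.71], [-0.32, 2.16], [-1.57, 1.52], [0, 2.45], [-1.46, 4.6], [0, 2.02], [-2.83, 2.83]. Speed limits (rad/s): [1.89, 1.89, 2.57, 2.57, 3.01, 3.01, 3.01].

INTERFACE

Orientations are given as a unit quaternion [w, x, y, z].
In Python, from bench import env gives the robot as it stands.
- The arm moves only by the tool arm_command, never from a script. Its argument "motion" is a list of rows, each a list of 4 numbers: the shift along the world's x, y, z in cm, then the turn about the world's z in rad. In form: [[dx, dy, dz, yaw], ...]. A call has exactly 8 rows; each row is the pose to reach, as a shift and turn from the pose commanded when the call began; what a row does not reach only later rows make up. A row lasts 1/10 s, in which the tool goes at most 50 mm and 8.59 degrees, less where a joint would pass 70% of its speed; a pose out of reach is approached as far as the arm can. A call with a gripper value outside its range is refused whole. "claw" is the gripper command: -1 is fully open, 1 is shut, values between are in proportion, set as the call begins (left out, the last holds). The fingers move at their own pace and stop on an object; the grip force is fixed at half the most. Time passes only in rows, so rows that repeat a pose let the fingers close, or fill a call up. It gives the time, the measured TCP pose, the force and the opening at its end, in the units of the state.
- env.get_state(): the state, without advancing time (a new reading comes with each control period).
- env.grab_frame(name): name is "scene" or "top" or "wrist"; returns a dict with "color" (480x640x3 uint8, blue, green, red), "fovy" (degrees; the focal length in pixels is half the picture's height over the tangent of half this angle, whatever the lens; pixels are square), "cx", "cy" (the principal point, pixels), "origin" and "rotation" of the camera in the world; the wrist camera has in their place "mount" (4x4, takes a point from camera to tool coordinates, whose origin is the TCP and whose axes are the flange's). Camera axes: x right, y up, looking along -z (the intrinsics and any distortion apply to the point x, -y, -z); pixel columns grow to the right and rows downward; lengths in m; the calibration is good to about 2 mm. A picture is of the moment at which its call begins: read the wrist's pose just before it. There is no depth.
- env.close_job(): hands the job in, once; it reports no verdict.
Trained networks look in the newest picture that a camera, given by its name, has taken for a name from the list of things; names that differ only in an ending like _2 or _b are one class to them, and where a whole thing is asked for, a point or a joint stands for the part that bears it (a point fixed in the world has none). Each returns a list of dicts, best first, with "confidence" (0 to 1); they miss things now and then, are a little off and sometimes report something else, mostly with a low value. They report only what shows in the picture. A call takes as long as a camera call. They do not tell look-alikes from the thing itself.
- env.boxes_of(camera, thing): "position" ([x, y, z] in m, in world coordinates, good to about 4 mm: the middle of the surface that is visible of it).
- env.cut_out(camera, thing): "pixels" (480x640 bool, what is visible of it).
- env.place_of(camera, thing): "position" ([x, y, z] in m, in world coordinates, good to about 4 mm: a listed point, or the origin of a listed thing).
The state is a dict: "t": time; "joints": joint angles; "qvel": joint speeds; "joint_torque": joint torques, N m; "eef_pos": TCP position; "orientation": TCP orientation; "wrist_force": force on the tool from outside, world axes, zero at the start; "torque": the same for the moment, N m; "grip_width": finger opening in m.
Only numpy, scipy, OpenCV 4.12 (cv2) and the standard library are available. Lean on these libraries where they do the work, as an engineer would, in place of code of your own. Each camera call takes 0.05 s, during which the arm holds its last target.

TASK

Put each of the two loose steel collars over the post of the indexing fixture that it matches (large bore on the thick post, small bore on the thin post), lying flat and fully down on the disc, and let go of them. Then take the black knob of the sprung index plunger, pull it straight up as far as it goes so that the pin is clear of its hole, and finish while still holding it there, so that I can turn the disc by hand. Leave the tape measure and the square tube where they are.

Things in the scene. Friction and masses are not known exactly. Their poses are not given: they have to be found in the camera images.
- fixture: indexing fixture fixed to the bench: round base 200 mm across, index disc 192 mm across, flat top 24 mm above the bench; the disc does not turn here. Origin on the bench at the disc's centre. Local x points to the plunger, in a grey bracket 58 mm high, 50 mm wide, at local x 66 to 131 mm. Hub screw 10 mm high at the centre. Posts at local y +50 and -50 mm, x 0; which is on which side varies
- post_large: thick steel post fixed upright on the disc, 30 mm diameter, 34 mm high, its top 6 mm tapered to 22 mm. Origin at its foot, level with the top of the disc; z up
- post_small: thin steel post fixed upright on the disc, 16 mm diameter, 34 mm high, its top 6 mm tapered to 8 mm. Origin at its foot, level with the top of the disc; z up
- collar_large: loose steel collar (thick ring) lying flat on the bench, outside diameter 56 mm, bore 35 mm, 26 mm high, about 0.15 kg. Origin at the centre of its underside, z along its axis
- collar_small: loose steel collar (thick ring) lying flat on the bench, outside diameter 40 mm, bore 21 mm, 26 mm high, about 0.09 kg. Origin at the centre of its underside, z along its axis
- knob (a point): centre of the plunger's black pull knob, an upright cylinder 28 mm in diameter and 26 mm high that stands at fixture-local x = 82 mm, y = 0. With the pin seated this point is 91 mm above the bench; the knob's underside is then 8 mm above the sleeve it slides in (a sleeve 21 mm in diameter). It moves straight up with the plunger
- plunger (a joint): travel of the plunger in m: 0 = pin seated in its hole, 0.018 = pulled fully back (up) against its stop. A spring pulls it down with about 6 N when seated and 9 N when fully back; let go, it snaps back
- tape: grey tape measure, 35 x 80 x 64 mm, standing on the bench behind the work; origin at the centre of its underside. To be left alone
- square_tube: square steel tube offcut, 25 x 130 x 25 mm, length along its local y, lying behind the work; origin at the centre of its underside. To be left alone
Not all that is in view belongs to the job. What is shaped like the collar_large but brown is not meant.

How it is judged:
On the way, in this order (a step that is already met when the one before it is completed fails the run):
1. both collars seated on their matching posts and let go, the plunger still in its hole (horizontal distance between collar_large and post_large below 0.006 m and z of collar_large in the frame of post_large between -0.004 and 0.004 m and angle between each of collar_large, collar_small's own z axis and vertical below 0.1 rad and contact force between the fingers and collar_large below 0.3 N and horizontal distance between collar_small and post_small below 0.006 m and z of collar_small in the frame of post_small between -0.004 and 0.004 m and contact force between the fingers and collar_small below 0.3 N and value of joint plunger below 0.003 m), for 0.2 s.
2. the plunger pulled fully back by the fingers (value of joint plunger above 0.0145 m and contact force between the fingers and plunger above 3 N), for 0.3 s.
At the end, for the whole second after the job is handed in: Through the last second the fingers hold the plunger pulled back at least 14.5 mm of its 18 mm, still, with nothing else touching it, and each collar lies untouched on its own post: within 6 mm of the post's axis, underside within 4 mm of the disc, tilted less than 0.1 rad (all of step 2 and horizontal distance between collar_large and post_large below 0.006 m and z of collar_large in the frame of post_large between -0.004 and 0.004 m and angle between each of collar_large, collar_small's own z axis and vertical below 0.1 rad and contact force between each of the fingers, plunger and collar_large below 0.3 N and horizontal distance between collar_small and post_small below 0.006 m and z of collar_small in the frame of post_small between -0.004 and 0.004 m and contact force between each of the fingers, plunger and collar_small below 0.3 N and contact force between plunger and tape below 0.3 N and contact force between plunger and square_tube below 0.3 N and velocity of joint plunger between -0.01 and 0.01 m/s); the arm keeps its last pose, push and grip.
It fails at once if the tape measure is pushed more than 30 mm from its place (distance of tape from where it was at the start of the episode above 0.03 m).
It fails at once if the square tube is pushed more than 30 mm from its place (distance of square_tube from where it was at the start of the episode above 0.03 m).
It also fails if it takes over 64 s, if anything falls off the work surface, if the arm or the gripper's body presses on something with over 40 N, if the wrist force passes 120 N, or if a joint passes its speed limit or range.

## Working session

There is one attempt and no reset: what is moved stays moved. The work goes in short steps, Python scripts to look and compute and a tool call to move; the robot and the scene stay as the last step left them, time stands still between calls to the robot, and variables do not carry over. Pictures are saved under pics/ and viewed, and the job is handed in when it is done.

Besides the shell and the picture viewer there is one more tool, called by a JSON object that holds its "fn" and its "kwargs". arm_command: Moves the arm, as the interface text tells. Its arguments: {"type":"object","properties":{"motion":{"type":"array"},"claw":{"type":"number"}},"required":["motion"]}

```bash
mkdir -p pics
python3 - <<'E'
from bench import env
import cv2
s=env.get_state();print({k:(v if not hasattr(v,'round') else v) for k,v in s.items()})
for n in("scene","top"):
    f=env.grab_frame(n);cv2.imwrite(f"pics/{n}0.png",f["color"]);print(n,{k:v for k,v in f.items() if k!="color"})
for n in("scene","top"):
  for th in ("fixture","post_large","post_small","collar_large","collar_small","knob","tape","square_tube"):
    print(n,th,[( [round(float(q),3) for q in d["position"]],round(float(d["confidence"]),2)) for d in env.place_of(n,th)])
print(env.get_state()["t"])
E
```

```text
{'t': 0.0, 'joints': array([ 1.09530491,  0.70711068, -0.02764455,  1.48503133,  0.02199378,
        0.95090821, -0.07548129]), 'qvel': array([-0.0007455 ,  0.0016277 , -0.00061471,  0.00033937, -0.00158146,
       -0.00161093, -0.00318962]), 'joint_torque': array([-2.20500588e-03, -8.83192134e+01,  1.23316873e+00, -2.36167985e+01,
        1.64794887e-02,  6.46005283e-03,  1.83838625e-05]), 'eef_pos': array([ 0.24158343, -0.52150169,  0.25281518]), 'orientation': array([-5.62507439e-04,  9.76566078e-01,  2.15217009e-01, -1.32135749e-04]), 'wrist_force': array([ 0.61038166, -0.52139249, -0.77617666]), 'torque': array([ 0.00185963, -0.01994463, -0.01307637]), 'grip_width': 0.08599975845888191}
scene {'fovy': 49.386110048812014, 'cx': 314.5196658951175, 'cy': 234.61148365586004, 'origin': array([-0.22833168,  0.78329458,  0.79980408]), 'rotation': array([-0.31385705, -0.1834785 ,  0.43997031,  0.82113063])}
top {'fovy': 57.75360998502471, 'cx': 321.66885741266395, 'cy': 236.59868547189342, 'origin': array([ 0.43297619, -0.00523649,  0.91503778]), 'rotation': array([-0.69835671, -0.03000
[... 238 characters left out ...]
67, 0.003], 0.97), ([0.471, 0.262, 0.003], 0.96), ([0.551, 0.214, 0.001], 0.94)]
scene collar_small [([0.46, -0.265, 0.002], 0.45)]
scene knob [([0.594, 0.015, 0.089], 0.48)]
scene tape [([0.652, -0.242, -0.0], 0.59)]
scene square_tube [([0.638, 0.231, -0.004], 0.92), ([0.651, -0.245, 0.002], 0.31), ([0.525, -0.051, 0.026], 0.2)]
top fixture [([0.515, 0.003, -0.001], 0.9)]
top post_large [([0.502, 0.046, 0.021], 0.46)]
top post_small [([0.64, 0.231, 0.002], 0.62), ([0.52, -0.05, 0.021], 0.47)]
top collar_large [([0.47, 0.266, 0.0], 0.68)]
top collar_small []
top knob [([0.594, 0.015, 0.089], 0.52)]
top tape [([0.647, -0.244, 0.002], 0.91)]
top square_tube [([0.641, 0.233, -0.002], 0.68)]
0.9
```

View pics/top0.png

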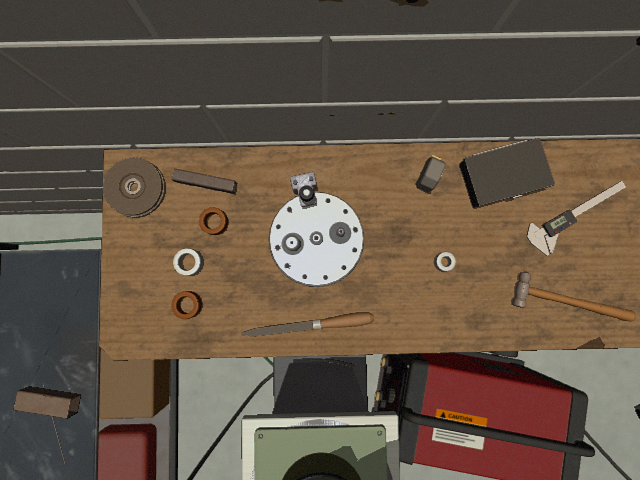

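View pics/scene0.png

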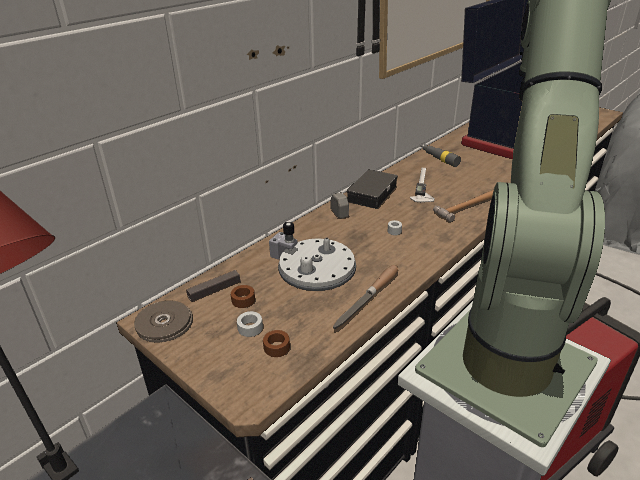

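```bash
cat > h.py <<'E'
import numpy as np,cv2
from scipy.spatial.transform import Rotation as R
def rot(q): return R.from_quat([q[1],q[2],q[3],q[0]]).as_matrix()
def campose(f,s=None):
    if "origin" in f: return np.array(f["origin"]),rot(f["rotation"])
    M=np.array(f["mount"]); Rt=rot(s["orientation"]); return np.array(s["eef_pos"])+Rt@M[:3,3], Rt@M[:3,:3]
def foc(f): return f["color"].shape[0]/2/np.tan(np.radians(f["fovy"])/2)
def back(f,uv,z,s=None):
    o,Rm=campose(f,s);F=foc(f)
    d=Rm@np.array([(uv[0]-f["cx"])/F,-(uv[1]-f["cy"])/F,-1]); return o+d*(z-o[2])/d[2]
def proj(f,p,s=None):
    o,Rm=campose(f,s);c=Rm.T@(np.array(p)-o);F=foc(f)
    return np.array([f["cx"]+F*c[0]/-c[2], f["cy"]-F*c[1]/-c[2]])
E
python3 - <<'E'
from bench import env
from h import *
import pickle
f=env.grab_frame("top");g=env.grab_frame("scene");pickle.dump((f,g),open("f0.pkl","wb"))
for n,u in dict(L=(188,262),S=(445,262),bigpost=(292,243),smallpost=(340,232),knob=(306,193),hub=(316,238)).items():
    z={'L':.026,'S':.026,'bigpost':.058,'smallpost':.058,'knob':.104,'hub':.034}[n]
    print(n,back(f,u,z).round(4))
def crop(f,u,v,w,h,k): return cv2.resize(f["color"][v:v+h,u:u+w],None,fx=k,fy=k,interpolation=cv2.INTER_CUBIC)
a=crop(f,160,190,110,135,4);cv2.imwrite("pics/c1.png",a)
cv2.imwrite("pics/c2.png",crop(f,260,165,120,130,4.5));cv2.imwrite("pics/c3.png",crop(f,400,230,80,60,6))
E
```

```text
L [0.4685 0.2615 0.026 ]
S [ 0.4566 -0.2627  0.026 ]
bigpost [0.5    0.0472 0.058 ]
smallpost [ 0.5197 -0.0482  0.058 ]
knob [0.5905 0.0164 0.104 ]
hub [ 5.11e-01 -3.00e-04  3.40e-02]
```

View pics/c1.png

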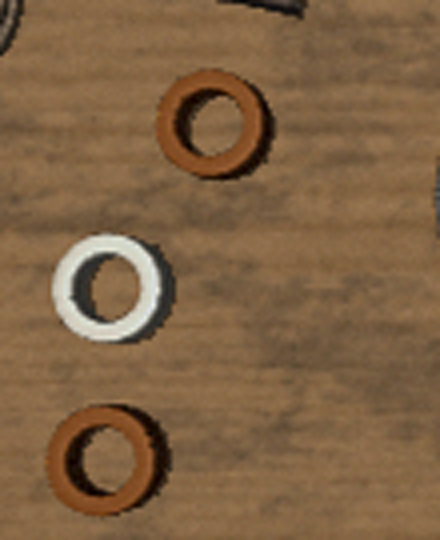

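View pics/c2.png

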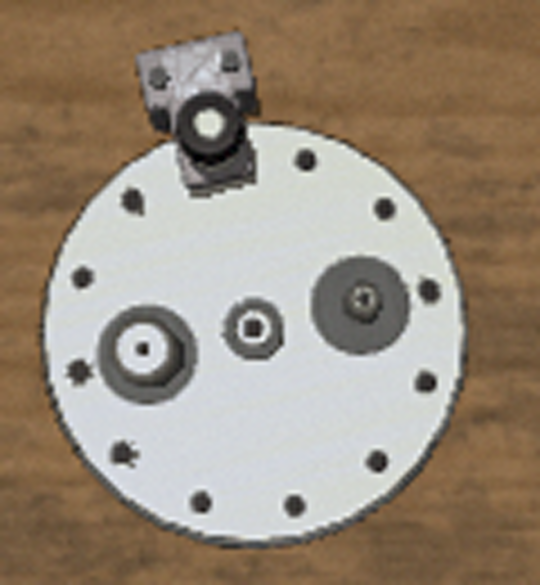

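View pics/c3.png

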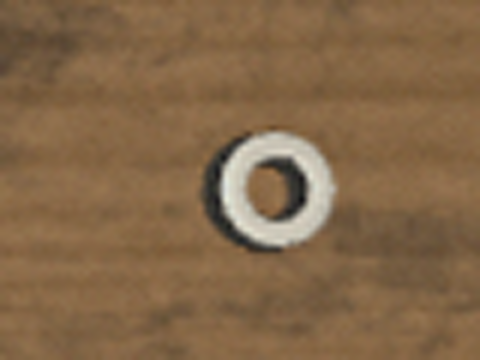

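{"fn": "arm_command", "kwargs": {"motion": [[2.7,3.2,0,0.08],[5.4,6.5,0,0.15],[8,9.7,-1,0.23],[10.7,13,-2,0.3],[13.4,16.2,-4,0.38],[16.1,19.5,-6,0.45],[18.8,22.7,-8,0.53],[21.5,26,-9,0.61]], "claw": -1}}

```text
t: 1.8
eef_pos: [0.4573, -0.2602, 0.162]
orientation: [-0.001, 0.866, 0.5, -0.0]
wrist_force: [0.7, -0.6, 0.3]
grip_width: 0.0853
```

{"fn": "arm_command", "kwargs": {"motion": [[0,0,0,0],[0,0,0,0],[0,0,0,0],[0,0,0,0],[0,0,0,0],[0,0,0,0],[0,0,0,0],[0,0,0,0]]}}

```text
t: 2.6
eef_pos: [0.4566, -0.2618, 0.1633]
orientation: [-0.0, 0.867, 0.498, 0.0]
wrist_force: [-0.2, 0.2, -0.5]
grip_width: 0.086
```

Run:
```python
from bench import env
from h import *
s=env.get_state();f=env.grab_frame("wrist");cv2.imwrite("pics/w1.png",f["color"]);
import pickle;pickle.dump((s,f),open("w1.pkl","wb"))
print(s["t"],s["eef_pos"],s["orientation"],s["joints"].round(2),f["mount"])
print(proj(f,(0.4555,-.2645,.026),s))
for d in env.place_of("wrist","collar_small"):print(d)
t=env.cut_out("wrist","collar_small")
for d in t:print(d["confidence"],np.argwhere(d["pixels"]).min(0),np.argwhere(d["pixels"]).max(0))
```

```text
2.6 [ 0.45663932 -0.26183753  0.16330528] [-9.15515440e-06  8.66947154e-01  4.98400072e-01  1.15762531e-05] [ 0.53  0.76 -0.13  1.77  0.15  0.62 -0.21] [[-3.59155593e-04  9.64356608e-01  2.64605752e-01  6.73792494e-02]
 [ 9.99999914e-01  4.00618280e-04 -1.02731417e-04 -2.79774813e-04]
 [-2.05075622e-04  2.64605692e-01 -9.64356669e-01 -1.20441581e-01]
 [ 0.00000000e+00  0.00000000e+00  0.00000000e+00  1.00000000e+00]]
[320.27113761 238.19724359]
{'position': [0.4645, -0.2645, 0.0044], 'confidence': 0.71}
0.89 [204 298] [261 352]
```

View pics/w1.png

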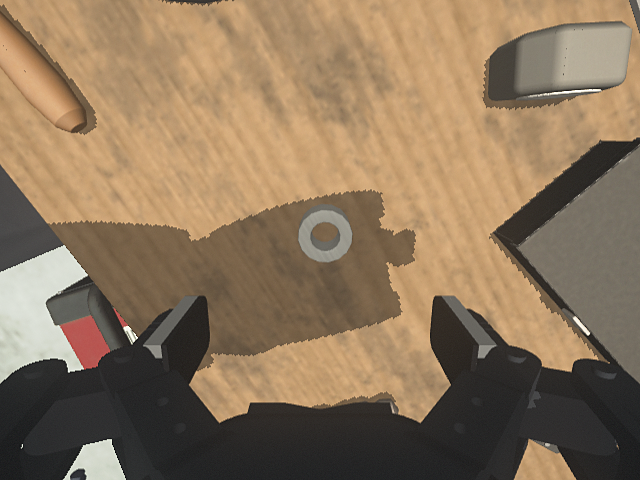

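Run:
```python
from h import *
import pickle
s,f=pickle.load(open("w1.pkl","rb"))
c=f["color"][190:280,280:370];cv2.imwrite("pics/w1c.png",cv2.resize(c,None,fx=6,fy=6,interpolation=cv2.INTER_CUBIC))
print(back(f,(325,236),.026,s))
```

```text
[ 0.45925555 -0.26479643  0.026     ]
```

View pics/w1c.png

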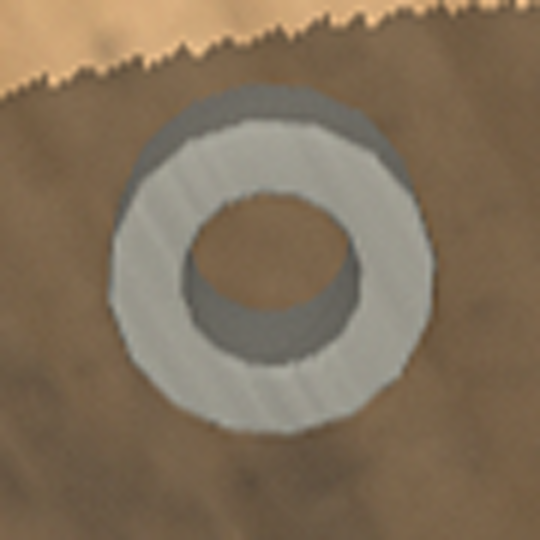

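{"fn": "arm_command", "kwargs": {"motion": [[0.1,-0.2,-3,0],[0.2,-0.3,-6,0],[0.2,-0.3,-9,0],[0.2,-0.3,-11.5,0],[0.2,-0.3,-13,0],[0.2,-0.3,-13.7,0],[0.2,-0.3,-13.7,0],[0.2,-0.3,-13.7,0]]}}

```text
t: 3.55
eef_pos: [0.4589, -0.2649, 0.0269]
orientation: [0.0, 0.867, 0.498, 0.0]
wrist_force: [-0.2, -0.2, 0.2]
grip_width: 0.0855
```

{"fn": "arm_command", "kwargs": {"motion": [[0,0,0,0],[0,0,0,0],[0,0,0,0],[0,0,0,0],[0,0,0,0],[0,0,0,0],[0,0,0,0],[0,0,0,0]], "claw": 1}}

```text
t: 4.35
eef_pos: [0.4588, -0.2648, 0.027]
orientation: [0.0, 0.867, 0.498, 0.0]
wrist_force: [-2.3, 1.2, 14.3]
grip_width: 0.0378
```

{"fn": "arm_command", "kwargs": {"motion": [[0,0,2,0],[0,0,5,0],[0,0.5,8.5,0.1],[1,3,11.5,0.24],[2.2,6,13,0.38],[3.4,9.5,13.5,0.5],[4.6,12.5,13.5,0.62],[5.2,14.5,13.5,0.72]]}}

```text
t: 5.15
eef_pos: [0.5115, -0.1174, 0.1617]
orientation: [0.0, 0.633, 0.774, 0.0]
wrist_force: [0.2, 0.0, -1.6]
grip_width: 0.038
```

{"fn": "arm_command", "kwargs": {"motion": [[0,0,0,0],[0,0,0,0],[0,0,0,0],[0,0,0,0],[0,0,0,0],[0,0,0,0],[0,0,0,0],[0,0,0,0]]}}

```text
t: 5.95
eef_pos: [0.5106, -0.1198, 0.1613]
orientation: [-0.0, 0.636, 0.772, -0.0]
wrist_force: [0.5, -0.5, -0.4]
grip_width: 0.038
```

Run:
```python
from bench import env
from h import *
s=env.get_state();f=env.grab_frame("wrist");cv2.imwrite("pics/w2.png",f["color"]);
import pickle;pickle.dump((s,f),open("w2.pkl","wb"))
print(s["t"],s["eef_pos"],s["orientation"],s["joints"].round(2),s["grip_width"],s["wrist_force"])
for p in [(0.521,-.05,.058),(.4995,.048,.058),(.5907,.0165,.104)]:print(proj(f,p,s))
print(proj(f,s["eef_pos"],s))
for n in("post_small","post_large","knob"):print(n,env.place_of("wrist",n))
```

```text
5.95 [ 0.51064929 -0.11978723  0.16125653] [-4.68153494e-05  6.35779120e-01  7.71871042e-01 -4.64472654e-05] [ 0.33  0.78 -0.29  1.78  0.34  0.64  0.03] 0.037986027794211286 [ 0.45075866 -0.52553159 -0.43527144]
[359.67390803 138.47758956]
[360.67474499 -65.29539173]
[565.44244442  12.24541749]
[318.97167357 330.69710982]
post_small [{'position': [0.5234, -0.0486, 0.0219], 'confidence': 0.61}]
post_large []
knob [{'position': [0.5924, 0.0187, 0.0885], 'confidence': 0.9}]
```

View pics/w2.png

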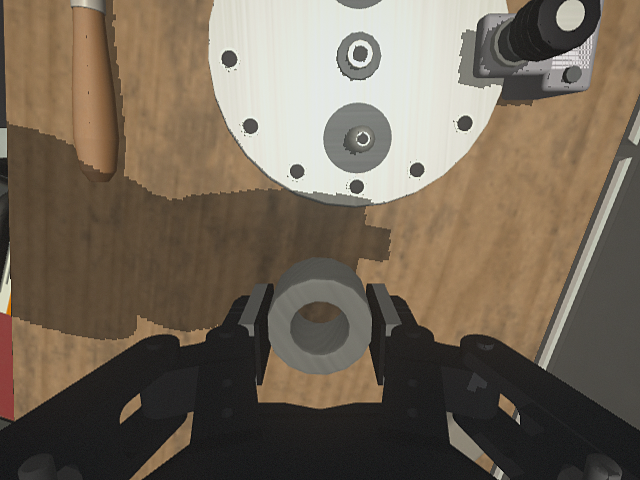

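Run:
```python
from h import *
import pickle
s,f=pickle.load(open("w2.pkl","rb"))
im=f["color"]
a=cv2.resize(im[245:395,240:400],None,fx=4,fy=4,interpolation=cv2.INTER_CUBIC)
b=cv2.resize(im[90:190,310:410],None,fx=6,fy=6,interpolation=cv2.INTER_CUBIC)
cv2.imwrite("pics/w2a.png",a);cv2.imwrite("pics/w2b.png",b)
```

```text
(no output)
```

View pics/w2a.png

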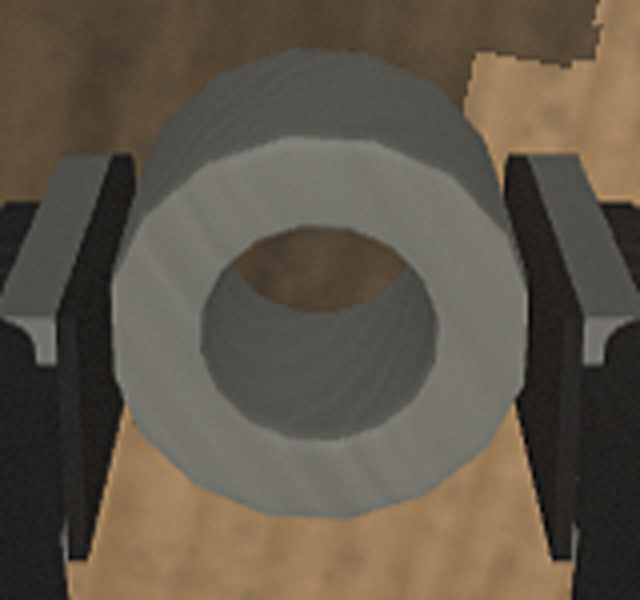

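View pics/w2b.png

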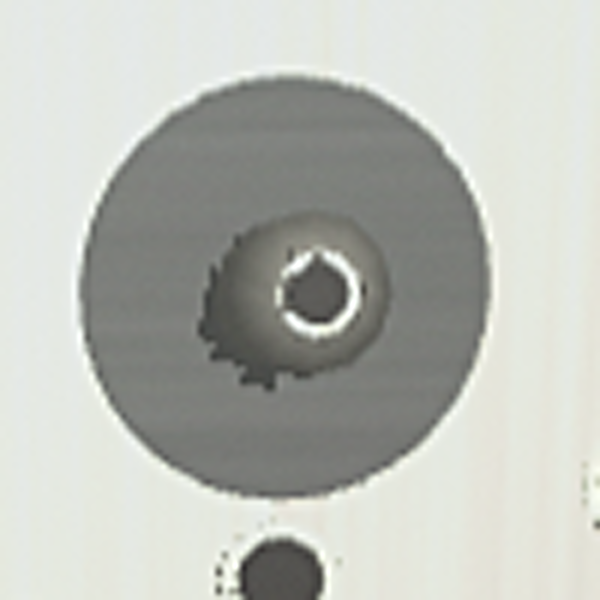

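Run:
```python
from h import *
import pickle
s,f=pickle.load(open("w2.pkl","rb"))
zt=s["eef_pos"][2]
for dz in(-.003,-.001,.001): print(back(f,(320,327),zt+dz,s)-s["eef_pos"])
# collar scale: outer dia
print(np.linalg.norm(back(f,(268.9,327),zt-.001,s)-back(f,(371.6,327),zt-.001,s)))
print(back(f,(363,138.7),.058,s),back(f,(357.7,137.7),.024,s))
```

```text
[ 3.98044294e-04 -8.84029448e-05 -3.00000000e-03]
[ 0.00018642  0.0009855  -0.001     ]
[-2.51944054e-05  2.05940385e-03  1.00000000e-03]
0.037235668132092524
[ 0.52292526 -0.04975211  0.058     ] [ 0.52309108 -0.04921611  0.024     ]
```

Run:
```python
from h import *
import pickle
s,f=pickle.load(open("w1.pkl","rb"))
d=lambda a,b,z:np.linalg.norm(back(f,a,z,s)-back(f,b,z,s))
print("outer",d((280+110/6,236),(280+433/6,236),.026),"bore",d((280+181/6,236),(280+359/6,236),.026))
s,f=pickle.load(open("w2.pkl","rb"));z=s["eef_pos"][2]-.001
print("bore",d((240+201/4,327),(240+437/4,327),z), foc(f))
print("post disc 34?",d((310+82/6,138),(310+489/6,138),.024))
```

```text
outer 0.03864880752092784 bore 0.021298717691749583
bore 0.02139150823950951 371.509411801206
post disc 34? 0.04540577852868804
```

{"fn": "arm_command", "kwargs": {"motion": [[0.2,1.4,0,0],[0.5,3.2,-0.5,0],[0.8,5,-1.5,0],[1.05,6.3,-3,0],[1.15,6.9,-5,0],[1.15,6.9,-6.4,0],[1.15,6.9,-7.2,0],[1.15,6.9,-7.2,0]]}}

```text
t: 6.95
eef_pos: [0.5219, -0.0502, 0.0887]
orientation: [-0.001, 0.636, 0.772, -0.0]
wrist_force: [-0.6, -0.6, -0.0]
grip_width: 0.0378
```

Run:
```python
from bench import env
from h import *
s=env.get_state();f=env.grab_frame("wrist");g=env.grab_frame("scene")
a=f["color"][200:440,180:460];b=cv2.resize(g["color"][210:300,260:380],None,fx=4,fy=4,interpolation=cv2.INTER_CUBIC)
cv2.imwrite("pics/w3.png",a);cv2.imwrite("pics/s3.png",b)
print(s["t"],s["eef_pos"],s["wrist_force"])
```

```text
6.95 [ 0.52189729 -0.05018647  0.088667  ] [-0.62731458 -0.59857875 -0.03059334]
```

View pics/w3.png

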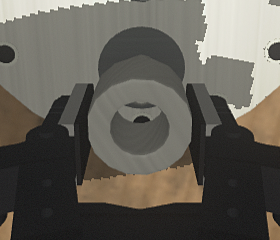

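View pics/s3.png

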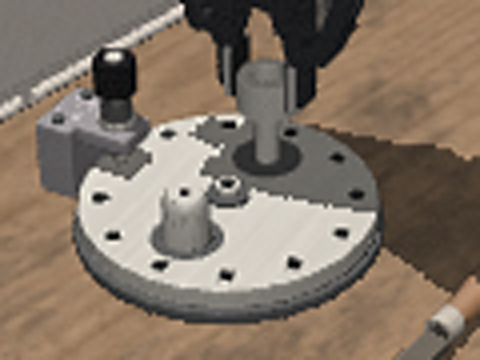

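{"fn": "arm_command", "kwargs": {"motion": [[0,0,-0.4,0],[0,0,-0.8,0],[0,0,-1.2,0],[0,0,-1.6,0],[0,0,-2,0],[0,0,-2.4,0],[0,0,-2.8,0],[0,0,-2.8,0]]}}

```text
t: 7.85
eef_pos: [0.522, -0.0507, 0.0608]
orientation: [-0.0, 0.636, 0.772, -0.0]
wrist_force: [0.3, 0.1, -0.7]
grip_width: 0.0378
```

{"fn": "arm_command", "kwargs": {"motion": [[0,0,-0.3,0],[0,0,-0.6,0],[0,0,-0.8,0],[0,0,-0.9,0],[0,0,-0.95,0],[0,0,-1.0,0],[0,0,-1.0,0],[0,0,-1.0,0]]}}

```text
t: 8.65
eef_pos: [0.5222, -0.0507, 0.0513]
orientation: [0.0, 0.636, 0.772, -0.0]
wrist_force: [-0.3, 0.3, -1.3]
grip_width: 0.038
```

{"fn": "arm_command", "kwargs": {"motion": [[0,0,0,0],[0,0,0,0],[0,0,0,0],[0,0,0,0],[0,0,0,0],[0,0,0,0],[0,0,0.5,0],[0,0,1.5,0]], "claw": -1}}

```text
t: 9.45
eef_pos: [0.5219, -0.0507, 0.0665]
orientation: [-0.0, 0.636, 0.772, -0.0]
wrist_force: [-0.2, 1.5, -0.2]
grip_width: 0.0854
```

{"fn": "arm_command", "kwargs": {"motion": [[0,0,3,0],[-0.3,0.5,6,0],[-1.2,3.5,10,0.08],[-2.2,7,10.5,0.15],[-3.2,11,10.5,0.25],[-4.2,15,10.5,0.35],[-4.8,19,10.5,0.42],[-5.3,22,10.5,0.5]]}}

```text
t: 10.25
eef_pos: [0.4685, 0.1717, 0.1723]
orientation: [0.0, 0.423, 0.906, 0.0]
wrist_force: [0.3, -0.5, -0.1]
grip_width: 0.0855
```

{"fn": "arm_command", "kwargs": {"motion": [[0,2,0,0.05],[0,4,0,0.1],[0,6,0,0.1],[0,8,0,0.1],[0,9,0,0.1],[0,9,0,0.1],[0,9,0,0.1],[0,9,0,0.1]]}}

```text
t: 11.05
eef_pos: [0.4694, 0.2582, 0.1714]
orientation: [0.0, 0.38, 0.925, -0.0]
wrist_force: [0.2, -0.3, -0.1]
grip_width: 0.086
```

Run:
```python
from bench import env
from h import *
s=env.get_state();f=env.grab_frame("wrist");g=env.grab_frame("scene")
import pickle;pickle.dump((s,f),open("w4.pkl","wb"))
b=cv2.resize(g["color"][200:300,260:420],None,fx=4,fy=4,interpolation=cv2.INTER_CUBIC)
cv2.imwrite("pics/w4.png",f["color"]);cv2.imwrite("pics/s4.png",b)
print(s["t"],s["eef_pos"],s["orientation"],proj(f,(.4675,.263,.026),s))
print(env.place_of("wrist","collar_large"));print(env.place_of("scene","collar_small"))
```

```text
11.05 [0.46939055 0.25819654 0.1714075 ] [ 1.37945883e-04  3.79673256e-01  9.25120586e-01 -3.19471823e-04] [321.87665916 225.07119853]
[{'position': [0.5563, 0.2115, 0.0003], 'confidence': 0.6}]
[{'position': [0.5232, -0.0505, 0.0262], 'confidence': 0.75}]
```

View pics/w4.png

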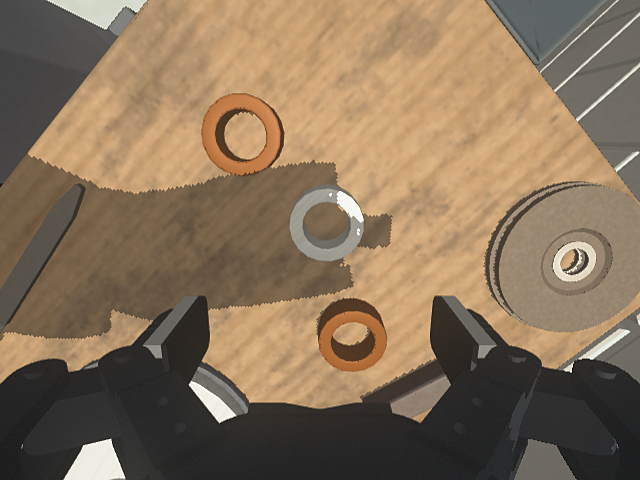

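View pics/s4.png

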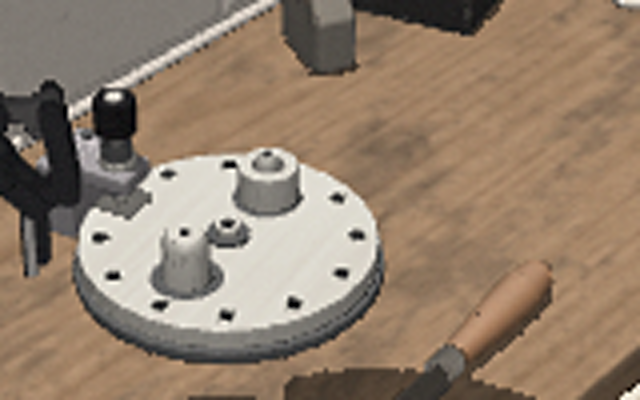

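Run:
```python
from h import *
import pickle
s,f=pickle.load(open("w4.pkl","rb"))
cv2.imwrite("pics/w4c.png",cv2.resize(f["color"][170:280,275:385],None,fx=5,fy=5,interpolation=cv2.INTER_CUBIC))
print(back(f,(326.5,223.5),.026,s))
```

```text
[0.46903958 0.26624389 0.026     ]
```

View pics/w4c.png

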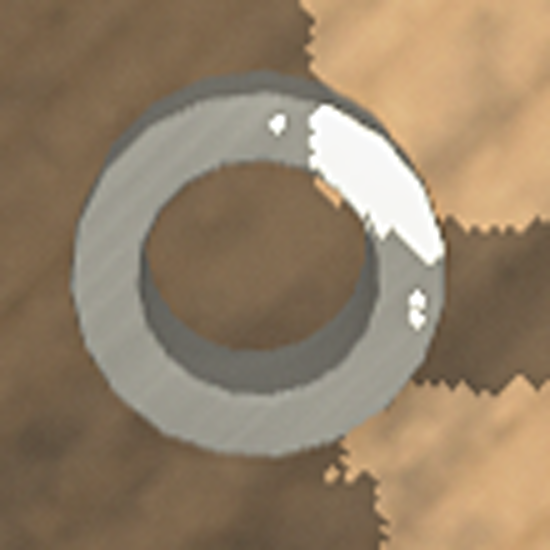

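{"fn": "arm_command", "kwargs": {"motion": [[0,0.3,-3.5,0],[0,0.5,-7,0],[0,0.5,-10,0],[0,0.5,-12.5,0],[0,0.5,-13.8,0],[0,0.5,-14.3,0],[0,0.5,-14.3,0],[0,0.5,-14.3,0]]}}

```text
t: 12.05
eef_pos: [0.4696, 0.2644, 0.0292]
orientation: [0.0, 0.379, 0.925, 0.0]
wrist_force: [0.2, -0.2, -0.0]
grip_width: 0.0853
```

{"fn": "arm_command", "kwargs": {"motion": [[0,0,0,0],[0,0,0,0],[0,0,0,0],[0,0,0,0],[0,0,0,0],[0,0,0,0],[0,0,0,0],[0,0,0,0]], "claw": 1}}

```text
t: 12.85
eef_pos: [0.4695, 0.2644, 0.0294]
orientation: [0.0, 0.379, 0.925, 0.0]
wrist_force: [-3.3, -1.8, 19.8]
grip_width: 0.0542
```

{"fn": "arm_command", "kwargs": {"motion": [[0,0,2,0],[0,0,5,0],[0,0,9,0],[0,-2,12,-0.1],[0.3,-5,14,-0.2],[0.8,-9,14,-0.3],[1.2,-13,14,-0.4],[1.6,-17,14,-0.5]]}}

```text
t: 13.65
eef_pos: [0.4852, 0.0927, 0.1687]
orientation: [0.0, 0.598, 0.802, 0.0]
wrist_force: [0.8, -0.4, -1.4]
grip_width: 0.0541
```

{"fn": "arm_command", "kwargs": {"motion": [[0.3,-4,0,-0.09],[0.6,-7.5,0,-0.09],[0.9,-10.5,0,-0.09],[0.9,-11,0,-0.09],[0.9,-11,0,-0.09],[0.9,-11,0,-0.09],[0.9,-11,0,-0.09],[0.9,-11,0,-0.09]]}}

```text
t: 14.45
eef_pos: [0.4942, -0.0148, 0.1683]
orientation: [-0.0, 0.631, 0.776, 0.0]
wrist_force: [-0.6, 0.5, -0.6]
grip_width: 0.0538
```

Run:
```python
from bench import env
from h import *
s=env.get_state();f=env.grab_frame("wrist")
import pickle;pickle.dump((s,f),open("w5.pkl","wb"))
cv2.imwrite("pics/w5.png",f["color"])
print(s["t"],s["eef_pos"],s["orientation"],s["grip_width"],proj(f,(.501,.048,.058),s))
im=f["color"]
print(env.place_of("wrist","post_large"))
```

```text
14.45 [ 0.49418861 -0.0148131   0.16832018] [-7.48015371e-05  6.31289014e-01  7.75547657e-01  8.45556273e-05] 0.0538298854931574 [351.31168737 149.42095464]
[{'position': [0.5012, 0.0479, 0.0253], 'confidence': 0.68}]
```

View pics/w5.png

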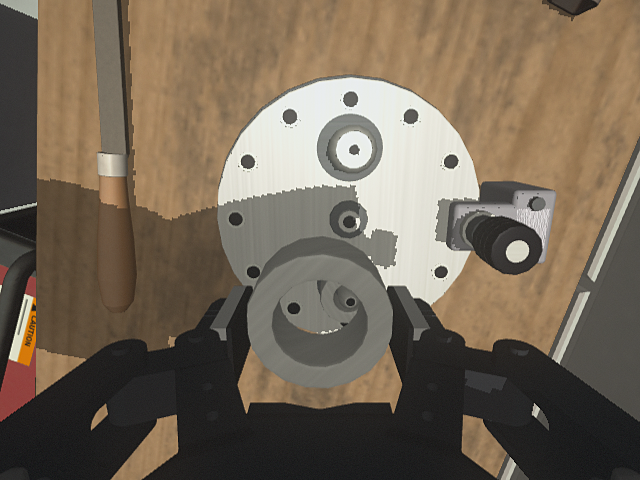

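Run:
```python
from h import *
import pickle
s,f=pickle.load(open("w5.pkl","rb"))
cv2.imwrite("pics/w5c.png",cv2.resize(f["color"][235:395,235:405],None,fx=3.5,fy=3.5,interpolation=cv2.INTER_CUBIC))
zt=s["eef_pos"][2]
for v in (319,320,321):print(back(f,(320,v),zt-.0034,s)-s["eef_pos"])
print(back(f,(354,149),.058,s), back(f,(517,251),.104,s))
print(proj(f,s["eef_pos"]+[0,0,-.0034],s))
# predicted outline for offset 0
c=s["eef_pos"]+[0,0,-.0034]
for r in(.028,.0175):
  P=np.array([proj(f,c+r*np.array([np.cos(t),np.sin(t),0]),s) for t in np.linspace(0,6.28,90)]);print(P.min(0),P.max(0))
```

```text
[-0.00021033  0.00289419 -0.0034    ]
[-0.00012807  0.0024974  -0.0034    ]
[-4.56761463e-05  2.09998258e-03 -3.40000000e-03]
[0.50253453 0.04857007 0.058     ] [0.59293402 0.01599757 0.104     ]
[318.96723698 326.06518247]
[243.0986366  253.78522647] [394.84509394 390.93763185]
[271.57607381 281.83544832] [366.34659537 367.4033252 ]
```

View pics/w5c.png

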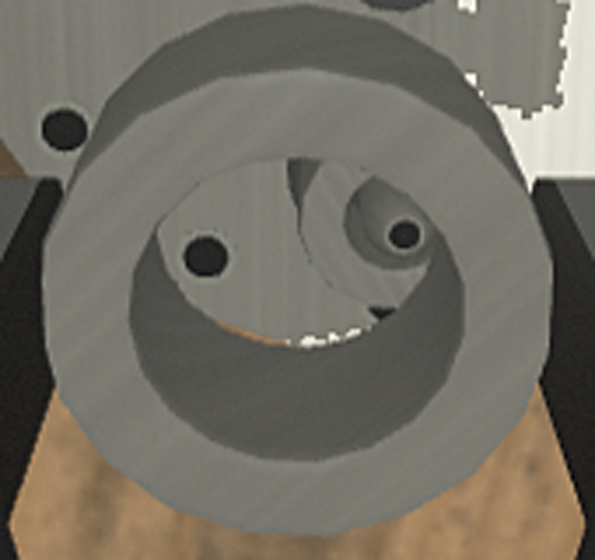

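{"fn": "arm_command", "kwargs": {"motion": [[0.2,1.4,0,0],[0.4,3.2,-0.5,0],[0.6,5,-1.5,0],[0.7,6,-3,0],[0.75,6.3,-5,0],[0.75,6.3,-6.5,0],[0.75,6.3,-7.3,0],[0.75,6.3,-7.3,0]]}}

```text
t: 15.35
eef_pos: [0.5014, 0.0474, 0.0947]
orientation: [-0.0, 0.632, 0.775, -0.001]
wrist_force: [0.2, 0.1, -1.1]
grip_width: 0.0537
```

{"fn": "arm_command", "kwargs": {"motion": [[0,0,-0.3,0],[0,0,-0.6,0],[0,0,-1,0],[0,0,-1.4,0],[0,0,-1.6,0],[0,0,-1.8,0],[0,0,-2,0],[0,0,-2,0]]}}

```text
t: 16.15
eef_pos: [0.5016, 0.0473, 0.0751]
orientation: [-0.0, 0.632, 0.775, -0.0]
wrist_force: [0.1, -0.3, -0.5]
grip_width: 0.0535
```

{"fn": "arm_command", "kwargs": {"motion": [[0,0,-0.4,0],[0,0,-0.8,0],[0,0,-1.2,0],[0,0,-1.6,0],[0,0,-1.9,0],[0,0,-2.1,0],[0,0,-2.1,0],[0,0,-2.1,0]]}}

```text
t: 16.95
eef_pos: [0.5017, 0.0473, 0.0543]
orientation: [-0.0, 0.632, 0.775, -0.0]
wrist_force: [0.2, -0.5, -1.0]
grip_width: 0.0534
```

{"fn": "arm_command", "kwargs": {"motion": [[0,0,-0.05,0],[0,0,-0.05,0],[0,0,-0.05,0],[0,0,-0.05,0],[0,0,-0.05,0],[0,0,-0.05,0],[0,0,0.5,0],[0,0,1.5,0]], "claw": -1}}

```text
t: 17.75
eef_pos: [0.5015, 0.0473, 0.0695]
orientation: [-0.0, 0.632, 0.775, -0.0]
wrist_force: [-0.3, 0.5, -0.1]
grip_width: 0.0856
```

{"fn": "arm_command", "kwargs": {"motion": [[0,0,3,0],[0,0,6,0],[0,0,9,0],[0,-0.5,10.5,0],[0,-2.5,10.5,0],[0,-4.5,10.5,0],[0,-6,10.5,0],[0,-6,10.5,0]]}}

```text
t: 18.55
eef_pos: [0.5016, -0.0147, 0.175]
orientation: [0.0, 0.633, 0.774, -0.0]
wrist_force: [-0.2, -0.3, 1.0]
grip_width: 0.0856
```

Run:
```python
from bench import env
from h import *
s=env.get_state();f=env.grab_frame("wrist");g=env.grab_frame("scene")
import pickle;pickle.dump((s,f,g),open("w6.pkl","wb"))
b=cv2.resize(g["color"][200:300,260:420],None,fx=4,fy=4,interpolation=cv2.INTER_CUBIC)
cv2.imwrite("pics/w6.png",f["color"]);cv2.imwrite("pics/s6.png",b)
print(s["t"],s["eef_pos"],s["orientation"])
for n in("collar_large","collar_small","knob"):print(n,env.place_of("wrist",n),env.place_of("scene",n))
```

```text
18.55 [ 0.50157238 -0.01469497  0.17501708] [ 4.30885869e-04  6.32881136e-01  7.74248801e-01 -2.76456062e-04]
collar_large [] [{'position': [0.5, 0.0444, 0.0243], 'confidence': 0.86}, {'position': [0.3829, 0.2687, 0.0024], 'confidence': 0.72}, {'position': [0.5507, 0.2151, 0.0033], 'confidence': 0.65}]
collar_small [{'position': [0.5254, -0.0505, 0.0281], 'confidence': 0.88}] [{'position': [0.524, -0.0515, 0.0273], 'confidence': 0.57}]
knob [{'position': [0.5895, 0.02, 0.0882], 'confidence': 0.93}] [{'position': [0.5973, 0.0132, 0.0922], 'confidence': 0.65}]
```

View pics/w6.png

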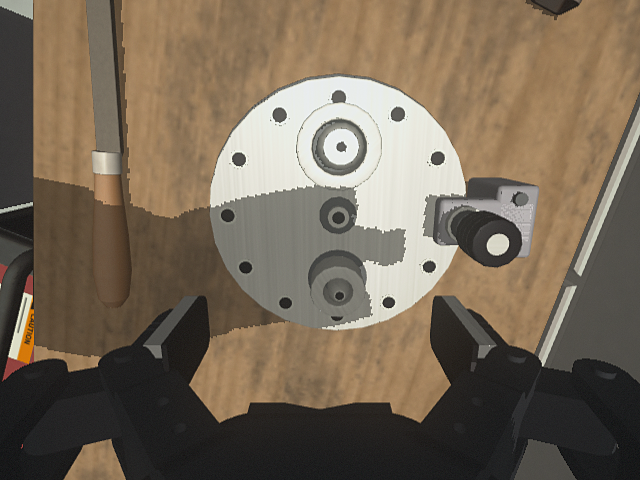

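View pics/s6.png

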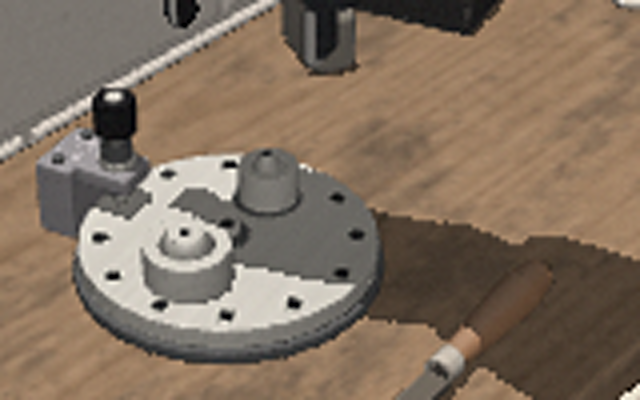

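{"fn": "arm_command", "kwargs": {"motion": [[2,0.7,0,0],[4.5,1.5,0,0],[7,2.4,0,0],[8.6,2.9,0,0],[9.15,3.1,-1,0],[9.15,3.1,-2,0],[9.15,3.1,-3,0],[9.15,3.1,-3,0]]}}

```text
t: 19.75
eef_pos: [0.592, 0.0179, 0.1427]
orientation: [-0.001, 0.632, 0.775, -0.001]
wrist_force: [0.1, 0.1, 0.7]
grip_width: 0.0852
```

Run:
```python
from bench import env
from h import *
s=env.get_state();f=env.grab_frame("wrist")
import pickle;pickle.dump((s,f),open("w7.pkl","wb"))
cv2.imwrite("pics/w7.png",f["color"])
print(s["t"],s["eef_pos"],s["orientation"],proj(f,(.593,.0162,.104),s))
```

```text
19.75 [0.59196986 0.01787367 0.14269929] [-0.00091977  0.63186069  0.77508073 -0.00104339] [320.77866658 292.19536039]
```

View pics/w7.png

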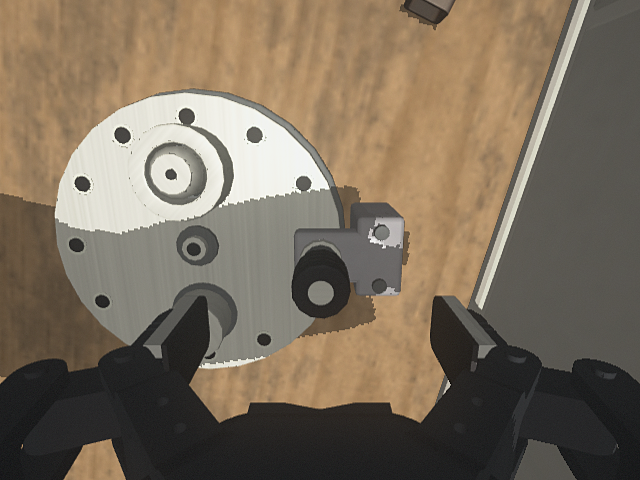

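{"fn": "arm_command", "kwargs": {"motion": [[0.1,-0.2,-0.8,0],[0.1,-0.2,-1.8,0],[0.1,-0.2,-2.8,0],[0.1,-0.2,-3.8,0],[0.1,-0.2,-4.5,0],[0.1,-0.2,-4.85,0],[0.1,-0.2,-4.85,0],[0.1,-0.2,-4.85,0]]}}

```text
t: 20.6
eef_pos: [0.5943, 0.0163, 0.096]
orientation: [0.0, 0.632, 0.775, 0.0]
wrist_force: [-0.2, 0.4, 0.2]
grip_width: 0.0856
```

{"fn": "arm_command", "kwargs": {"motion": [[0,0,0,0],[0,0,0,0],[0,0,0,0],[0,0,0,0],[0,0,0,0],[0,0,0,0],[0,0,0,0],[0,0,0,0]], "claw": 1}}

```text
t: 21.4
eef_pos: [0.593, 0.016, 0.096]
orientation: [-0.001, 0.632, 0.775, -0.001]
wrist_force: [-11.6, -2.0, 11.2]
grip_width: 0.0261
```

{"fn": "arm_command", "kwargs": {"motion": [[-0.1,0,0.2,0],[-0.1,0,0.5,0],[-0.1,0,0.8,0],[-0.1,0,1.1,0],[-0.1,0,1.4,0],[-0.1,0,1.6,0],[-0.1,0,1.7,0],[-0.1,0,1.7,0]]}}

```text
t: 22.2
eef_pos: [0.5929, 0.016, 0.1129]
orientation: [-0.0, 0.632, 0.775, -0.0]
wrist_force: [-3.2, -3.6, -9.0]
grip_width: 0.0266
```

{"fn": "arm_command", "kwargs": {"motion": [[0,0,0.05,0],[0,0,0.1,0],[0,0,0.15,0],[0,0,0.15,0],[0,0,0.15,0],[0,0,0.15,0],[0,0,0.15,0],[0,0,0.15,0]]}}

```text
t: 23.0
eef_pos: [0.5928, 0.0161, 0.1141]
orientation: [-0.0, 0.632, 0.775, -0.0]
wrist_force: [-3.6, -4.1, -10.9]
grip_width: 0.0258
```

Run:
```python
from bench import env
from h import *
s=env.get_state();f=env.grab_frame("wrist");g=env.grab_frame("scene")
b=cv2.resize(g["color"][200:300,260:420],None,fx=4,fy=4,interpolation=cv2.INTER_CUBIC)
cv2.imwrite("pics/w8.png",f["color"]);cv2.imwrite("pics/s8.png",b)
print(s["t"],s["eef_pos"],s["wrist_force"],s["grip_width"])
print(env.place_of("scene","knob"),env.place_of("wrist","knob"))
for n in("tape","square_tube"):print(n,env.place_of("scene",n))
print(env.get_state()["wrist_force"])
```

```text
23.0 [0.59283213 0.01605138 0.1141027 ] [ -3.62449422  -4.13752251 -10.90305295] 0.025788510544130297
[{'position': [0.5964, 0.0144, 0.108], 'confidence': 0.45}] [{'position': [0.5915, 0.0217, 0.1062], 'confidence': 0.83}, {'position': [0.513, -0.0056, -0.0028], 'confidence': 0.24}]
tape [{'position': [0.6489, -0.2457, 0.0042], 'confidence': 0.67}]
square_tube [{'position': [0.6401, 0.2339, -0.0041], 'confidence': 0.97}]
[ -3.24729667  -4.70844262 -10.7419294 ]
```

View pics/w8.png

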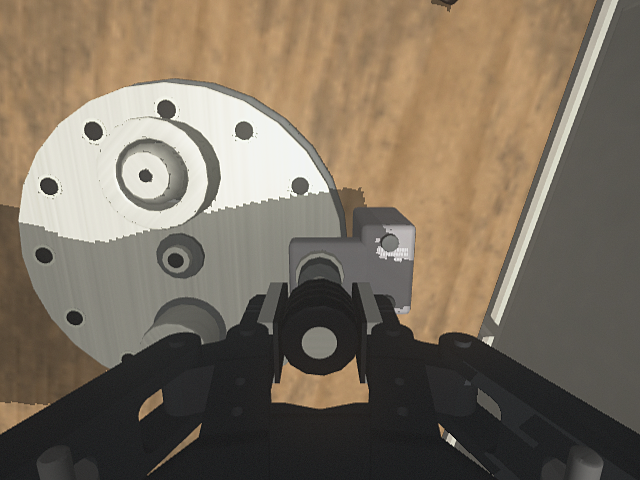

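View pics/s8.png

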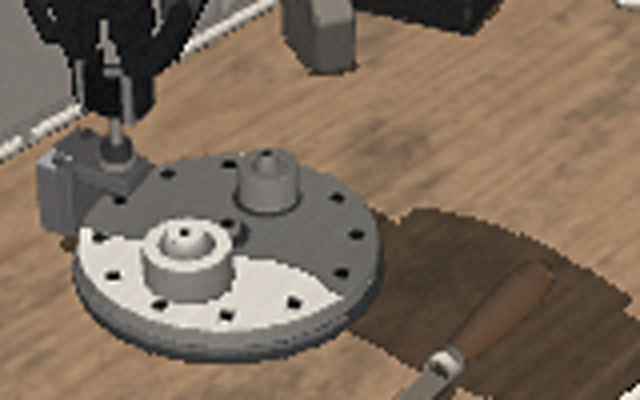

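{"fn": "arm_command", "kwargs": {"motion": [[0,0,0.03,0],[0,0,0.07,0],[0,0,0.1,0],[0,0,0.1,0],[0,0,0.1,0],[0,0,0.1,0],[0,0,0.1,0],[0,0,0.1,0]]}}

```text
t: 24.1
eef_pos: [0.5928, 0.016, 0.1142]
orientation: [-0.001, 0.632, 0.775, -0.001]
wrist_force: [1.4, -4.1, -30.0]
grip_width: 0.0265
```

{"fn": "arm_command", "kwargs": {"motion": [[0,0,-0.05,0],[0,0,-0.07,0],[0,0,-0.07,0],[0,0,-0.07,0],[0,0,-0.07,0],[0,0,-0.07,0],[0,0,-0.07,0],[0,0,-0.07,0]]}}

```text
t: 24.9
eef_pos: [0.5928, 0.016, 0.1142]
orientation: [-0.0, 0.632, 0.775, -0.001]
wrist_force: [-3.4, -5.2, -20.7]
grip_width: 0.0265
```

Still at the stop, held steadily. Handing in.

Run:
```python
from bench import env
print(env.close_job())
s=env.get_state();print(s["t"],s["eef_pos"],s["wrist_force"],s["grip_width"])
```

```text
the job is handed in; nothing more can be done
None
the job is handed in; nothing more can be done
```

I put both steel collars on their matching posts and let them go. I then pulled the plunger knob up to its stop and handed the job in at about 25 s, still holding it there.

- **Collars:** in the wrist and scene pictures both lie flat on the disc around their posts. The networks put each within about 3–4 mm of its post, which is their stated accuracy. The wrist-camera and top-camera positions of the collars and posts disagreed by 1–3 mm.
- **Plunger:** the gripper rose 18.2 mm with the knob. A further 1 mm of commanded pull moved it only 0.1 mm while the force rose from 11 N to 30 N, so it was against the stop. I then eased the force to about 21 N. The networks put the raised knob at 106–108 mm, against the 109 mm expected at full travel, which is within their error.
- **Tape measure and square tube:** both were found within about 4 mm of where they were at the start, which is within the networks' error. I did not touch either.
- **After hand-in:** no further state reading was available, so the last second itself was not checked.

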